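# Trace the vein of the wing cast on the touch pad

### The arm

A 6-joint arm with a two-finger parallel gripper is mounted at the origin on the work surface. World frame = base frame: x ahead of the robot, y to its left, z up, the work surface at z = 0. Lengths are in mm, angles in rad, forces in N, time in s.
With the tool pointing down it reaches from about 400 to 925 mm from the base axis. Payload 12.5 kg.
Tool frame: the origin (TCP) lies midway between the tips of the shut fingers; the grasp point (between the pads) lies 19 mm behind it; z points along the fingers, y is the line along which they close (so a half turn about z gives the same grasp; the last joint's range is limited). The gripper opens to 95 mm and grips with 3 to 60 N. Pads are 20 mm wide; open, the fingers measure 119 mm over their backs; the gripper's body (75 mm by 180 mm) begins 59 mm behind the grasp point.
Start: joints at [-1.216, 0.491, 1.559, -0, 1.092, -0.106], TCP at [277.94, -559.818, 214.661] pointing down, gripper open.
Joint ranges: [-3.1, 3.1], [-0.84, 2.19], [0.05, 2.79], [-1.13, 4.28], [0.06, 2.93], [-2.69, 2.69]. Speed limits (rad/s): [2.22, 2.22, 2.79, 3.14, 3.14, 3.14].

### API

Orientations are given as [roll, pitch, yaw] about the fixed x, y, z axes, in that order (R = Rz(yaw) Ry(pitch) Rx(roll)).
In Python, from cell import env gives the robot as it stands.
- The arm moves only by the tool carry_out, never from a script. Its argument "series" is a list of rows, each a list of 4 numbers: the shift along the world's x, y, z normalised to -1 to 1, where 1 is 5 cm, then the turn about the world's z normalised to -1 to 1, where 1 is 6 degrees. In form: [[x, y, z, turn], ...]. A call has exactly 5 rows; each row shifts and turns the commanded pose from where the row before left it; what a row does not reach is not made up. A row lasts 1/10 s, in which the tool goes at most 50 mm and 8.59 degrees, less where a joint would pass 70% of its speed; a pose out of reach is approached as far as the arm can. A call with a number of a shift or a turn outside -1 to 1 is refused whole. A call with a gripper value outside its range is refused whole. "fingers" is the closure, from -1 (fully open) to 1 (shut), set as the call begins (left out, the last holds). The fingers move at their own pace and stop on an object; the grip force is fixed at half the most. Time passes only in rows, so rows that do not move let the fingers close, or fill a call up. It gives the time, the measured TCP pose, the force, the opening and the grip force at its end, in the units of the state.
- env.state(): the state, without advancing time (a new reading comes with each control period).
- env.read_camera(name): name is "scene" or "top"; returns the picture (400x640x3 uint8, red, green, blue); there is no depth.
- env.calibration(name): a dict with "K" (3x3 intrinsics, pixels), "pose" (4x4, takes a point from camera to world coordinates). Camera axes: x right, y down, z forward; pixel columns grow to the right and rows downward; lengths in mm; the calibration is good to about 2 mm. A picture is of the moment at which its call begins. calibration takes no time and is no camera call.
- env.job_done(): hands the job in; it is judged then, once.
Trained networks look in the newest picture that a camera, given by its name, has taken for a name from the list of things; names that differ only in an ending like _2 or _b are one class to them, and where a whole thing is asked for, a point or a joint stands for the part that bears it (a point fixed in the world has none). Each returns a list of dicts, best first, with "conf" (0 to 1); they miss things now and then, are a little off and sometimes report something else, mostly with a low value. They report only what shows in the picture. A call takes as long as a camera call.
- env.look_for(camera, label): "position" ([row, column] as shares, 0 to 1, of the picture: columns of its width, rows of its height, amid what is visible of it).
The state is a dict: "t": time; "joints": joint angles; "qvel": joint speeds; "tau": joint torques, N m; "eef_pos": TCP position; "tcp_rot": TCP orientation; "ft_force": force on the tool from outside, world axes, zero at the start; "moment": the same for the moment, N m; "opening": opening from 0.0 (shut) to 1.0 (fully open); "grip_force": force on a finger pad.
Only numpy, scipy, OpenCV 4.12 (cv2) and the standard library are available. Lean on these libraries where they do the work, as an engineer would, in place of code of your own. Each camera call takes 0.05 s, during which the arm holds its last target. There are 200 camera calls.

### The job

An enlarged wing cast lies on a sprung touch pad that records where it is touched: with the gripper closed, trace its raised orange vein with the fingertips from the root (the end with the black boss) to the tip, passing over the five blue marks in that order. Put the fingertips down on or before the first mark, keep light contact with the pad sunk a little all the way to the last mark without lifting off or pressing hard, then rise clear. Do not shift or pick up the cast, and leave the other things on the bench alone.

Things in the scene. Friction and masses are not known exactly. Their poses are not given: they have to be found in the camera images.
- wing: Enlarged resin cast of an insect wing, cream, outlined brown, 240 x 100 mm, 5 mm thick, 0.4 kg, lying loose on the grey sprung plate, loosely located by six steel pins 8 mm high. Origin: underside, mid-length. x runs from the root (round black boss, 18 mm across, at x = -113 mm) to the tip (bare end, x = +120 mm), y towards the arched leading edge, z up. Thin brown veins are only decoration.
- vein_mid (a point): Middle of the orange leading vein, on its top under mark 3; axes as the cast's. The vein is a raised rib 8 mm wide; its flat top is 12 mm above the cast's underside, 7 mm above the cream membrane. In the cast's frame it follows y = 45 mm * (1 - (x / 105 mm)^2) from x = -103 to x = +103 mm.
- mark1: Blue mark 1 of 5 on the orange vein, counted from the root (black boss): a low ramped bump, 18 mm along the vein and 16 mm across. Origin: the middle of its top, 1.2 mm above the vein's top; x axis along the vein towards the tip, z up. In the cast's frame at x = -85 mm.
- mark2: Blue mark 2 of 5 on the orange vein, counted from the root (black boss): a low ramped bump, 18 mm along the vein and 16 mm across. Origin: the middle of its top, 1.2 mm above the vein's top; x axis along the vein towards the tip, z up. In the cast's frame at x = -42 mm.
- mark3: Blue mark 3 of 5 on the orange vein, counted from the root (black boss): a low ramped bump, 18 mm along the vein and 16 mm across. Origin: the middle of its top, 1.2 mm above the vein's top; x axis along the vein towards the tip, z up. In the cast's frame at x = 0 mm.
- mark4: Blue mark 4 of 5 on the orange vein, counted from the root (black boss): a low ramped bump, 18 mm along the vein and 16 mm across. Origin: the middle of its top, 1.2 mm above the vein's top; x axis along the vein towards the tip, z up. In the cast's frame at x = 42 mm.
- mark5: Blue mark 5 of 5 on the orange vein, counted from the root (black boss): a low ramped bump, 18 mm along the vein and 16 mm across. Origin: the middle of its top, 1.2 mm above the vein's top; x axis along the vein towards the tip, z up. In the cast's frame at x = 85 mm.
- plate (a joint): How far the grey sprung plate under the cast has sunk: 0 at rest, 0.008 m at the stop. It sinks straight down, level, under a press anywhere on the cast: it starts to move at about 1.5 to 3.5 N, then takes about 0.8 N more per mm, so that it meets its stop at about 8 to 10 N.
- plate_top (a point): Middle of the top of the grey sprung plate (275 x 125 mm) that carries the cast; at rest 28 mm above the table.
- housing: Fixed grey housing of the touch pad, 320 x 240 x 18 mm, origin under its centre on the table; x along its length, in the sense of the wing's root to tip, within 0.01 rad; the dark strip where vial and jar stand is at y = -74 mm.
- vial: Bystander: small white-capped vial, 24 mm across, 50 mm tall, standing on the dark strip of the pad housing; origin under its centre.
- jar: Bystander: amber black-capped jar, 38 mm across, 45 mm tall, standing on the dark strip of the pad housing; origin under its centre.
- rack: Bystander: blue tube rack 85 x 125 x 45 mm; origin under its centre.
- tray_big: Bystander: white open card tray 120 x 160 x 45 mm; origin under its centre.
- tray_small: Bystander: white open card tray 80 x 110 x 40 mm; origin under its centre.
- pencil: Bystander: yellow pencil, 186 mm, lying; origin under its centre.
- forceps: Bystander: steel forceps, 127 mm, lying; origin under its centre.
- mouse: Bystander: round black computer mouse, 62 mm across, 30 mm high; origin under its centre.

How it is judged:
By the outcome, as a careful person would: the job done as asked, in the order asked, and still so for the second after the job is handed in, with the robot touching nothing.
It also fails if it takes over 43 s, if anything falls off the work surface, if the arm or the gripper's body presses on something with over 40 N, if the wrist force passes 120 N, or if a joint passes its speed limit or range.

## Working session

There is one attempt and no reset: what is moved stays moved. The work goes in short steps, Python scripts to look and compute and a tool call to move; the robot and the scene stay as the last step left them, time stands still between calls to the robot, and variables do not carry over. Pictures are saved under pics/ and viewed, at most 10 in all, crops included, and the job is handed in when it is done.

Besides the shell and the picture viewer there is one more tool, called as name([rows], argument=value, ...), one row to a line, values as JSON. carry_out: Moves the arm, as the interface text tells. Its arguments: {"type":"object","properties":{"series":{"type":"array","items":{"type":"array","items":{"type":"number","minimum":-1,"maximum":1}}},"fingers":{"type":"number"}},"required":["series"]}

```bash
mkdir -p pics; python3 - <<'E'
from cell import env
import cv2,numpy as np
for c in("top","scene"):
    im=env.read_camera(c); cv2.imwrite(f"pics/{c}0.png",im[:,:,::-1])
    k=env.calibration(c); print(c,k["K"],np.round(k["pose"],3))
for l in["mark1","mark3","mark5","wing","vial","jar"]:
    print(l,[(np.round(np.array(d["position"])*[400,640],1),round(d["conf"],2)) for d in env.look_for("top",l)[:6]])
print(env.state())
E
```

```text
top [[383.83753357   0.         319.93897797]
 [  0.         383.83753357 200.8111322 ]
 [  0.           0.           1.        ]] [[ 4.000000e-03 -9.890000e-01  1.450000e-01  4.070330e+02]
 [-1.000000e+00 -7.000000e-03 -2.400000e-02  7.579000e+00]
 [ 2.500000e-02 -1.450000e-01 -9.890000e-01  1.178932e+03]
 [ 0.000000e+00  0.000000e+00  0.000000e+00  1.000000e+00]]
scene [[486.05601315   0.         306.30487262]
 [  0.         486.05601315 198.26790113]
 [  0.           0.           1.        ]] [[ 8.48000e-01  4.09000e-01 -3.39000e-01  9.88470e+02]
 [ 5.31000e-01 -6.46000e-01  5.48000e-01 -6.77837e+02]
 [ 5.00000e-03 -6.45000e-01 -7.65000e-01  9.63093e+02]
 [ 0.00000e+00  0.00000e+00  0.00000e+00  1.00000e+00]]
mark1 []
mark3 []
mark5 []
wing [(array([203.2, 336.3]), 0.97), (array([184.6, 451.7]), 0.23)]
vial []
jar [(array([164.9, 313.3]), 0.5)]
{'t': 0.4, 'joints': array([-1.21559928e+00,  4.91012607e-01,  1.55897044e+00, -1.05865529e-05,
        1.09169579e+00, -1.05621884e-01]), 'qvel': array([-5.46704695e-05,  3.36350132e-04, -1.04845221e-03, -9.65483262e-04,
       -6.70235909e-04,  1.10161368e-03]), 'tau': array([-1.89258375e-03, -6.11915588e+01, -2.58176994e+01,  6.91803871e-02,
        4.52459778e-02, -1.67619305e-05]), 'eef_pos': array([ 277.92676679, -559.7886656 ,  214.56666301]), 'tcp_rot': array([-3.14150596e+00,  2.55839229e-07,  4.60823813e-01]), 'ft_force': array([ 0.25913372,  0.28388955, -0.34981484]), 'moment': array([-0.0462265 ,  0.00240366, -0.01435199]), 'grip_force': 0.0, 'opening': 1.002738556260489}
```

View pics/top0.png

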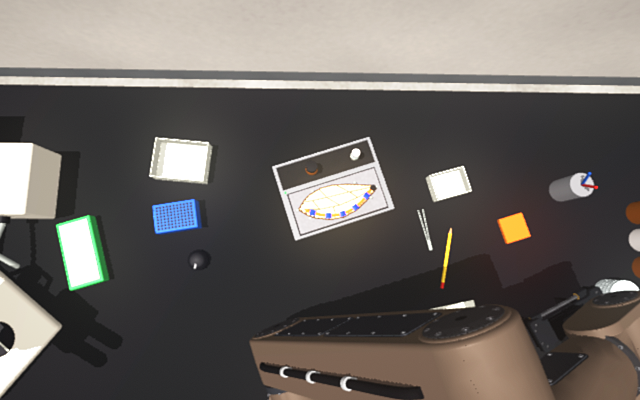

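View pics/scene0.png

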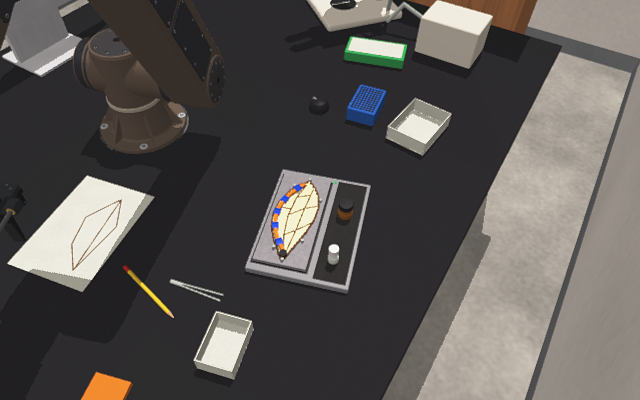

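The wing is at about (337,203) in the top picture. The boss is at (374,187) on the right, the tip is on the left, and the orange vein faces the robot. The scene picture shows the boss at (283,254) and the marks running up to (308,184). Next I fit the pose from the blue marks and the boss in both cameras.

```bash
cat > h.py <<'E'
import cv2,numpy as np
from scipy.optimize import least_squares
from cell import env
XM=np.array([-85,-42,0,42,85.])
vy=lambda x:45*(1-(x/105)**2)
def proj(c,P):
    k=env.calibration(c);T=np.linalg.inv(k["pose"]);q=(T[:3,:3]@P.T).T+T[:3,3];q=q@np.array(k["K"]).T
    return q[:,:2]/q[:,2:]
def world(p,x,y,z):
    c,s=np.cos(p[2]),np.sin(p[2]);return np.stack([p[0]+c*x-s*y,p[1]+s*x+c*y,z+0*x],1)
def blobs(im,box):
    r0,r1,c0,c1=box;s=im[r0:r1,c0:c1].astype(int);w=np.clip(s[...,2]-np.maximum(s[...,0],s[...,1])-25,0,None)
    n,l,st,_=cv2.connectedComponentsWithStats((w>0).astype(np.uint8),connectivity=8)
    o=[]
    for i in range(1,n):
        if st[i,4]<5: continue
        v,u=np.nonzero(l==i);ww=w[v,u];o.append([(u*ww).sum()/ww.sum()+c0,(v*ww).sum()/ww.sum()+r0,st[i,4]])
    return np.array(o)
E
python3 - <<'E'
from h import *
B={"top":(180,235,290,390),"scene":(170,262,262,325)}
D={}
for c in B:
    im=cv2.imread(f"pics/{c}0.png")[:,:,::-1];b=blobs(im,B[c]);print(c,np.round(b,1))
    r0,r1,c0,c1=B[c];cv2.imwrite(f"pics/{c}crop.png",cv2.resize(im[r0:r1,c0:c1,::-1],None,fx=6,fy=6,interpolation=0))
    b=b[np.argsort(-b[:,2])[:5]]
    D[c]=b[np.argsort(-b[:,0] if c=="top" else -b[:,1])][:,:2]
for S in(["top"],["scene"],["top","scene"]):
    f=lambda p:np.concatenate([(proj(c,world(p,XM,vy(XM),41.2))-D[c]).ravel() for c in S])
    r=least_squares(f,[450,-20,2.9],x_scale=[10,10,.1]);print(S,np.round(r.x,3),np.round(r.fun,1))
    print(np.round(world(r.x,XM,vy(XM),41.2),1).tolist())
E
```

```text
top [[366.3 195.3  31. ]
 [355.4 206.8  27. ]
 [312.2 212.1  30. ]
 [342.7 213.3  26. ]
 [328.3 215.1  25. ]]
scene [[297.5 187.3  41. ]
 [284.4 198.3  41. ]
 [276.7 210.5  40. ]
 [274.7 224.4  43. ]
 [278.6 240.8  49. ]]
['top'] [580.111 -74.023   1.879] [ 0.   0.2 -0.3 -0.1 -0.1 -0.1  0.2 -0.1  0.2  0.1]
[[591.1, -159.7, 41.2], [556.8, -125.5, 41.2], [537.2, -87.7, 41.2], [531.3, -45.5, 41.2], [539.5, 2.3, 41.2]]
['scene'] [582.973 -73.917   1.883] [-0. -0.  0.  0.  0. -0. -0. -0. -0.  0.]
[[594.3, -159.6, 41.2], [559.9, -125.5, 41.2], [540.1, -87.7, 41.2], [534.1, -45.5, 41.2], [542.1, 2.2, 41.2]]
['top', 'scene'] [581.727 -73.782   1.882] [-0.1 -0.4 -0.3 -0.7 -0.2 -0.7  0.1 -0.6  0.2 -0.3 -0.4 -0.3 -0.4 -0.2
 -0.4 -0.3 -0.4 -0.3 -0.4 -0.2]
[[593.0, -159.4, 41.2], [558.6, -125.3, 41.2], [538.9, -87.6, 41.2], [532.9, -45.4, 41.2], [540.9, 2.4, 41.2]]
```

carry_out([
  [0.424, 0.531, 0, -0.287],
  [0.424, 0.531, 0, -0.287],
  [0.424, 0.531, 0, -0.287],
  [0.424, 0.531, 0, -0.287],
  [0.424, 0.531, 0, -0.287],
], fingers=1)

```text
t: 0.9
eef_pos: [384.6, -426.0, 214.7]
tcp_rot: [3.141, -0.0, 0.309]
ft_force: [0.1, -0.4, 0.3]
opening: 0.636
grip_force: 0.0
```

carry_out([
  [0.424, 0.531, 0, 0],
  [0.424, 0.531, 0, 0],
  [0.424, 0.531, 0, 0],
  [0.424, 0.531, 0, 0],
  [0.424, 0.531, 0, 0],
])

```text
t: 1.4
eef_pos: [490.7, -293.1, 214.8]
tcp_rot: [3.141, -0.0, 0.311]
ft_force: [0.3, -0.6, 0.4]
opening: 0.217
grip_force: 0.0
```

carry_out([
  [0.424, 0.531, -0.5, 0],
  [0.424, 0.531, -0.5, 0],
  [0.424, 0.531, -0.5, 0],
  [0.424, 0.531, -0.5, 0],
  [0.424, 0.531, -0.5, 0],
])

```text
t: 1.9
eef_pos: [596.7, -160.4, 88.7]
tcp_rot: [3.141, -0.0, 0.311]
ft_force: [-0.4, -0.0, 0.6]
opening: 0.007
grip_force: 0.0
```

carry_out([
  [-0.008, -0.013, -0.24, 0],
  [-0.008, -0.013, -0.24, 0],
  [0, 0, -0.24, 0],
  [0, 0, 0, 0],
  [0, 0, 0, 0],
])

```text
t: 2.4
eef_pos: [595.0, -163.7, 54.0]
tcp_rot: [3.141, -0.0, 0.309]
ft_force: [0.2, 0.3, -0.3]
opening: 0.001
grip_force: 0.0
```

```bash
python3 - <<'E'
from h import *
s=env.state();print(s["eef_pos"],s["ft_force"],s["opening"])
for c,b in(("scene",(160,280,220,350)),("top",(150,250,280,400))):
    im=env.read_camera(c)[:,:,::-1];r0,r1,c0,c1=b
    print(c,proj(c,s["eef_pos"][None]))
    cv2.imwrite(f"pics/{c}1.png",im);cv2.imwrite(f"pics/{c}1c.png",cv2.resize(im[r0:r1,c0:c1],None,fx=5,fy=5,interpolation=cv2.INTER_CUBIC))
E
```

```text
[ 595.00261052 -163.72294263   54.04010761] [ 0.18576461  0.25506046 -0.31541949] 0.0013694198709008221
scene [[277.62457754 238.92625097]]
top [[368.27748474 193.56118133]]
```

View pics/scene1c.png

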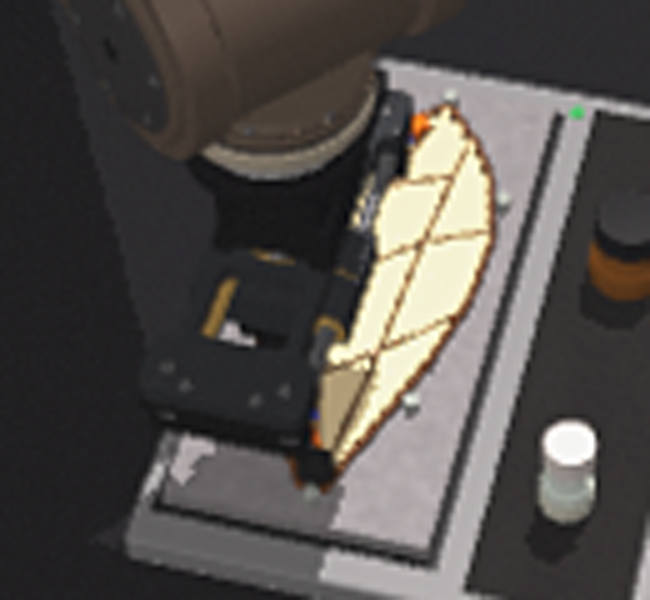

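View pics/top1c.png

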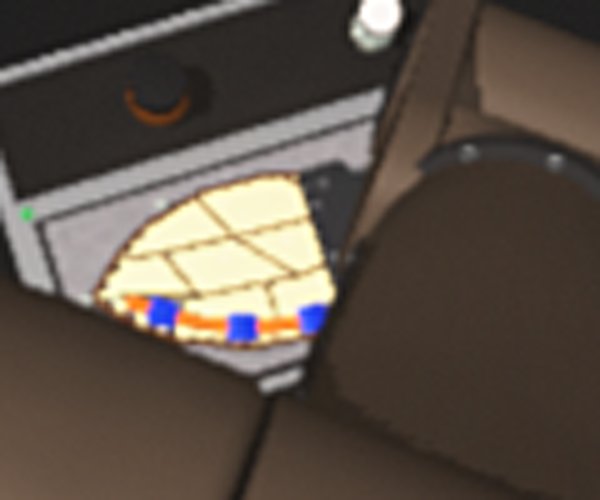

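Both views hide the fingertips, so I rely on the two-camera fit; its error is about 1.5 mm. The boss, at (315,468) in the scene crop, is clear of the fingers. I descend gently and work out the trace rows.

carry_out([
  [0.018, 0.03, -0.1, 0],
  [0, 0, -0.1, 0],
  [0, 0, 0, 0],
  [0, 0, 0, 0],
  [0, 0, 0, 0],
])

```text
t: 3.0
eef_pos: [596.1, -161.4, 43.7]
tcp_rot: [3.141, -0.0, 0.311]
ft_force: [0.0, 0.0, -1.1]
opening: 0.006
grip_force: 0.0
```

carry_out([
  [0, 0, -0.02, 0],
  [0, 0, -0.02, 0],
  [0, 0, -0.02, 0],
  [0, 0, 0, 0],
  [0, 0, 0, 0],
])

```text
t: 3.5
eef_pos: [596.1, -161.4, 40.8]
tcp_rot: [3.141, -0.0, 0.311]
ft_force: [0.1, 0.7, 2.7]
opening: 0.003
grip_force: 1.5
```

```bash
python3 - <<'E'
from h import *
s=env.state();print(s["eef_pos"],s["ft_force"],s["moment"])
p=[581.7,-73.8,1.882]
x=np.linspace(-88,89,4000);w=world(p,x,vy(x),38.)
L=np.r_[0,np.cumsum(np.linalg.norm(np.diff(w,axis=0),axis=1))];print(L[-1])
q=np.interp(np.linspace(0,L[-1],11),L,x);W=world(p,q,vy(q),38.)
for i in range(11):print(i,round(q[i],1),np.round(W[i,:2],1),np.round((W[i]-W[i-1])[:2]/250,4) if i else "")
E
```

```text
[ 596.10303911 -161.38941207   40.83214362] [0.11901386 0.67603351 2.7480495 ] [ 0.04976134  0.08954575 -0.019564  ]
191.37332319791716
0 -88.0 [ 595.9 -161.7] 
1 -72.0 [ 581.  -149.6] [-0.0594  0.0482]
2 -55.0 [ 567.5 -136.2] [-0.0543  0.0539]
3 -37.1 [ 555.6 -121.2] [-0.0475  0.0599]
4 -18.5 [ 545.8 -104.7] [-0.0389  0.0658]
5 0.6 [538.7 -87. ] [-0.0286  0.0709]
6 19.7 [534.3 -68.4] [-0.0173  0.0745]
7 38.3 [532.8 -49.3] [-0.006   0.0762]
8 56.1 [533.9 -30.2] [0.0043 0.0764]
9 73.0 [537.2 -11.4] [0.0132 0.0754]
10 89.0 [542.4   7. ] [0.0206 0.0737]
```

carry_out([
  [0, 0, -0.02, 0],
  [0, 0, -0.02, 0],
  [0, 0, -0.02, 0],
  [0, 0, 0, 0],
  [0, 0, 0, 0],
])

```text
t: 4.0
eef_pos: [596.1, -161.4, 37.8]
tcp_rot: [3.141, -0.0, 0.311]
ft_force: [-0.8, 0.2, 5.7]
opening: 0.004
grip_force: 2.7
```

carry_out([
  [-0.06, 0.047, 0, 0],
  [-0.06, 0.047, 0, 0],
  [-0.06, 0.047, 0, 0],
  [-0.06, 0.047, 0, 0],
  [-0.06, 0.047, 0, 0],
])

```text
t: 4.5
eef_pos: [581.2, -149.7, 37.8]
tcp_rot: [3.141, -0.001, 0.31]
ft_force: [2.0, -2.0, 5.0]
opening: 0.001
grip_force: 2.0
```

carry_out([
  [-0.055, 0.054, 0, 0],
  [-0.055, 0.054, 0, 0],
  [-0.055, 0.054, 0, 0],
  [-0.055, 0.054, 0, 0],
  [-0.055, 0.054, 0, 0],
])

```text
t: 5.0
eef_pos: [567.1, -135.9, 37.7]
tcp_rot: [3.141, -0.0, 0.311]
ft_force: [2.6, -4.1, 3.8]
opening: 0.005
grip_force: 2.4
```

carry_out([
  [-0.0475, 0.06, 0, 0],
  [-0.0475, 0.06, 0, 0],
  [-0.0475, 0.06, 0, 0],
  [-0.0475, 0.06, 0, 0],
  [-0.0475, 0.06, 0, 0],
])

```text
t: 5.5
eef_pos: [555.3, -120.9, 37.8]
tcp_rot: [3.141, -0.0, 0.311]
ft_force: [2.6, -3.4, 5.0]
opening: 0.0
grip_force: 2.6
```

carry_out([
  [-0.042, 0.064, 0, 0],
  [-0.04, 0.065, 0, 0],
  [-0.039, 0.066, 0, 0],
  [-0.037, 0.067, 0, 0],
  [-0.036, 0.067, 0, 0],
])

```text
t: 6.0
eef_pos: [545.5, -104.4, 37.6]
tcp_rot: [3.142, 0.0, 0.311]
ft_force: [1.7, -4.5, 4.6]
opening: 0.006
grip_force: 2.2
```

```bash
python3 - <<'E'
from h import *
for c,b in(("top",(180,235,290,390)),("scene",(170,262,262,325))):
    im=env.read_camera(c);bb=blobs(im,b);print(c,np.round(bb,1))
    cv2.imwrite(f"pics/{c}2.png",im[:,:,::-1])
    pass
for c in("scene",):
    print(cv2.imwrite("pics/scene2c.png",cv2.resize(im[150:280,210:350,::-1],None,fx=4.5,fy=4.5,interpolation=cv2.INTER_CUBIC)))
s=env.state();print(s["eef_pos"],s["ft_force"])
E
```

```text
top [[312.1 212.2  31. ]]
scene [[297.4 188.1  38. ]
 [274.4 226.8  19. ]
 [278.6 241.6  41. ]]
True
[ 545.21869156 -104.00305632   37.57065062] [1.38259066 1.78255361 4.7681751 ]
```

View pics/scene2c.png

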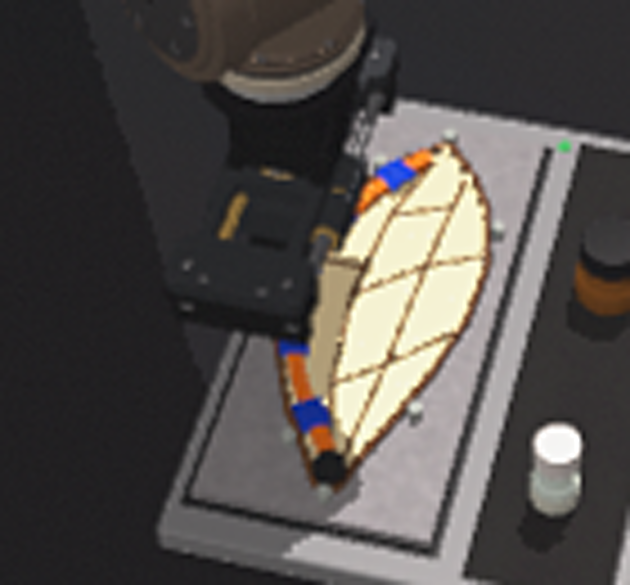

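The cast has not shifted: marks 1 and 5 moved only +0.8 px in row, which matches the sinking. I continue.

carry_out([
  [-0.031, 0.069, 0, 0],
  [-0.029, 0.07, 0, 0],
  [-0.027, 0.071, 0, 0],
  [-0.025, 0.071, 0, 0],
  [-0.023, 0.072, 0, 0],
])

```text
t: 6.6
eef_pos: [539.0, -86.9, 37.7]
tcp_rot: [3.141, -0.0, 0.311]
ft_force: [1.2, -4.0, 4.8]
opening: 0.007
grip_force: 2.6
```

carry_out([
  [-0.021, 0.074, 0, 0],
  [-0.019, 0.074, 0, 0],
  [-0.017, 0.074, 0, 0],
  [-0.015, 0.075, 0, 0],
  [-0.013, 0.075, 0, 0],
])

```text
t: 7.1
eef_pos: [534.5, -68.1, 37.6]
tcp_rot: [-3.142, 0.0, 0.311]
ft_force: [-0.2, -4.7, 4.7]
opening: 0.005
grip_force: 2.2
```

carry_out([
  [-0.01, 0.076, 0, 0],
  [-0.008, 0.076, 0, 0],
  [-0.006, 0.076, 0, 0],
  [-0.004, 0.076, 0, 0],
  [-0.002, 0.076, 0, 0],
])

```text
t: 7.6
eef_pos: [533.2, -49.2, 37.7]
tcp_rot: [3.141, -0.0, 0.31]
ft_force: [0.2, -5.1, 4.8]
opening: 0.006
grip_force: 2.6
```

carry_out([
  [0, 0.076, 0, 0],
  [0.002, 0.076, 0, 0],
  [0.004, 0.076, 0, 0],
  [0.006, 0.076, 0, 0],
  [0.008, 0.076, 0, 0],
])

```text
t: 8.1
eef_pos: [534.0, -30.0, 37.6]
tcp_rot: [-3.141, 0.0, 0.311]
ft_force: [-0.8, -1.6, 4.7]
opening: 0.005
grip_force: 2.1
```

carry_out([
  [0.01, 0.076, 0, 0],
  [0.011, 0.076, 0, 0],
  [0.013, 0.075, 0, 0],
  [0.014, 0.075, 0, 0],
  [0.016, 0.075, 0, 0],
])

```text
t: 8.6
eef_pos: [537.4, -11.2, 37.6]
tcp_rot: [3.142, 0.0, 0.311]
ft_force: [-1.0, -3.5, 4.2]
opening: 0.005
grip_force: 2.3
```

carry_out([
  [0.017, 0.074, 0, 0],
  [0.019, 0.074, 0, 0],
  [0.02, 0.074, 0, 0],
  [0.022, 0.074, 0, 0],
  [0, 0, 0, 0],
])

```text
t: 9.1
eef_pos: [541.4, 3.9, 37.7]
tcp_rot: [-3.141, -0.0, 0.311]
ft_force: [-0.4, 0.2, 5.6]
opening: 0.005
grip_force: 2.7
```

carry_out([
  [0.011, 0.04, 0, 0],
  [0, 0, 0, 0],
  [0, 0, 0.05, 0],
  [0, 0, 0.1, 0],
  [0, 0, 0.3, 0],
])

```text
t: 9.6
eef_pos: [541.0, 5.6, 59.5]
tcp_rot: [-3.14, 0.002, 0.31]
ft_force: [0.5, -0.2, -0.3]
opening: 0.006
grip_force: 0.0
```

carry_out([
  [0, 0, 0.6, 0],
  [0, 0, 0.6, 0],
  [0, 0, 0.6, 0],
  [0, 0, 0.6, 0],
  [0, 0, 0, 0],
])

```text
t: 10.1
eef_pos: [543.1, 5.4, 183.8]
tcp_rot: [3.14, -0.005, 0.311]
ft_force: [0.4, 0.3, -0.8]
opening: 0.003
grip_force: 0.0
```

carry_out([
  [-0.5, -0.6, 0, 0],
  [-0.5, -0.6, 0, 0],
  [-0.5, -0.6, 0, 0],
  [-0.5, -0.6, 0, 0],
  [0, 0, 0, 0],
])

```text
t: 10.6
eef_pos: [439.3, -116.5, 179.7]
tcp_rot: [-3.14, 0.002, 0.307]
ft_force: [0.2, -0.2, 0.9]
opening: 0.004
grip_force: 0.0
```

```bash
python3 - <<'E'
from h import *
for c,b in(("top",(180,235,290,390)),("scene",(170,262,262,325))):
    im=env.read_camera(c);print(c,np.round(blobs(im,b),1));cv2.imwrite(f"pics/{c}3.png",im[:,:,::-1])
s=env.state();print(s["t"],s["eef_pos"],s["ft_force"])
E
```

```text
top [[365.4 196.2  32. ]
 [353.2 206.2  18. ]
 [311.1 211.8  33. ]
 [341.3 213.5  29. ]
 [327.  215.1  26. ]]
scene [[298.2 186.7  37. ]
 [285.1 197.5  39. ]
 [277.1 209.6  39. ]
 [274.7 223.4  43. ]
 [278.3 239.9  48. ]]
10.7 [ 441.5329856  -114.99430597  179.91163497] [0.9722527  0.15891711 0.92678199]
```

View pics/scene3.png

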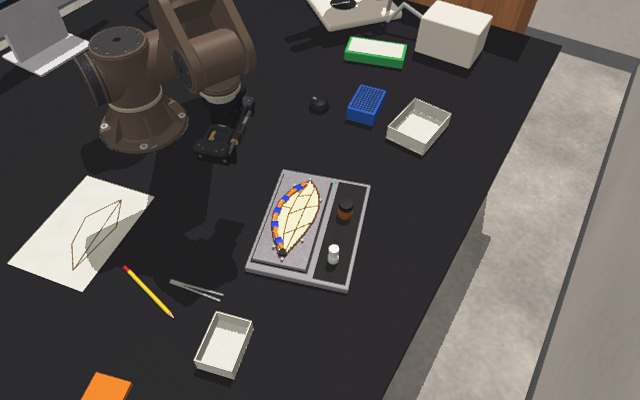

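```bash
python3 - <<'E'
from h import *
s=np.array([[298.2,186.7],[285.1,197.5],[277.1,209.6],[274.7,223.4],[278.3,239.9]])[::-1]
s0=np.array([[297.5,187.3],[284.4,198.3],[276.7,210.5],[274.7,224.4],[278.6,240.8]])[::-1]
for d in(s0,s):
    r=least_squares(lambda p:(proj("scene",world(p,XM,vy(XM),41.2))-d).ravel(),[580,-74,1.88],x_scale=[10,10,.1]);print(np.round(r.x,3),np.abs(r.fun).max(),world(r.x,XM,vy(XM),41.2)[-1])
print(env.state()["ft_force"],env.job_done())
E
```

```text
[583.026 -73.954   1.882] 0.0728249687498419 [542.21080798   2.20194542  41.2       ]
[582.377 -71.896   1.865] 0.15118950467206105 [542.8511171    4.93643247  41.2       ]
the job is handed in; nothing more can be done
[0.9722527  0.15891711 0.92678199] None
```

I traced the vein from the root end of mark 1 to just past mark 5 with the pad lightly sunk (readings of about 4–6 N), then lifted clear and handed the job in; friction slid the loose cast about 2 mm towards the tip and turned it about 0.02 rad, and the final scene picture shows the bystanders in place.

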